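# Load the vial station and latch its door

## Task

Load the vial tray: hold the tray's green release button down while sliding the tray fully home into the station. Then push the station's door shut until its sprung latch snaps in behind the strike, and take the hand away. Do not knock the bottle, jar or mouse about.

Things in the scene. Friction and masses are not known exactly. Their poses are not given: they have to be found in the camera images.
- station: Fixed open-topped white vial bay, 176 mm wide. Origin: on the bench under the middle of the doorway, in the plane of the shut door's inner face; x points into the bay, y to the hinge side. Base plate 6 mm thick, x = -115 to 170 mm. Side walls (inner faces y = +-78 mm, tops 75 mm high) x = 14 to 170 mm; back wall 158 to 170 mm. Rail along x through the doorway: 48 mm wide, top 20 mm high.
- tray (a joint): Aluminium vial tray, 90 mm wide, sliding along the station's x. Value in m: 0 = fully home against its stop, growing as it comes out (station -x), to 0.095. A toothed lock (6 mm pitch) holds it (over 30 N) unless the release button is held down, and clicks into the next notch when the button comes up; with it down it slides with 1 N. Home, its front lip (36 mm high) is at station x = 8 mm.
- release (a joint): The green release button in the tray's front. Value in m: about 0 = up (locked), 0.008 = fully down; the lock lets go at 0.005. It starts to give at about 3.5 N and is fully down at about 5 N; it springs up when let go. While the tray is more than 8 mm out it blocks the door.
- release_top (a point): Centre of the green button's top face (30 mm along the slide, 46 mm across), 50 mm above the bench when up; moves with tray and button, axes as the station's. Behind it (towards the bay) is an upright dark fin to push on: 8 mm thick, 60 mm across, top 73 mm high, near face 19 mm from the button's centre; behind that 12 vials, tops 61 mm high. With the tray home it is at station x = 29 mm.
- door (a joint): Slate grey door, 146 mm wide, 12 mm thick, 22 to 76 mm above the bench, on an upright hinge at the bay's +y side. Value in rad: 0 = shut, growing as it opens towards the robot (1.57 = square to the doorway), to 2.05. Swings easily, stays where left. Latched it reads -0.012 to 0.016. From about 0.085 rad on the tongue rides over the strike: pushing at the pad takes 3 to 7 N until it snaps in.
- door_hinge (a point): Point on the upright hinge axis, at station (0, 75 mm), 47 mm above the bench; it is part of the door: its axes are parallel to the station's when the door is shut, and the door leaf extends along its -y; the leaf's outer face looks along its -x.
- door_push (a point): Centre of the outer face of the orange push pad (36 mm by 44 mm) on the door's outer face near its free edge, 120 mm from the hinge axis along the leaf, 15 mm out from the hinge plane, 47 mm above the bench; its axes are the door's.
- tongue (a joint): Brass latch tongue at the door's free edge, bevelled at 45 degrees on the closing side, on a spring of about 3 N. Value in m: 0 = fully out, growing as it is pushed into the door, up to 0.009.
- tongue_tip (a point): Tip of the brass tongue, which stands about 12 mm out of the door's free edge, 52 mm above the bench. It catches behind a steel strike plate at the doorway's -y post.
- reagent: Bystander: loose amber reagent bottle, 56 mm across, 105 mm tall, standing beside the station. Origin: centre of its underside.
- jar: Bystander: loose white jar with blue cap, 52 mm across, 60 mm tall, standing beside the station. Origin: centre of its underside.
- mouse: Bystander: loose white computer mouse, 100 by 58 by 32 mm. Origin: centre of its underside.

How it is judged:
By the outcome, as a careful person would: the job done as asked, in the order asked, and still so for the second after the job is handed in, with the robot touching nothing.
It also fails if it takes over 51 s, if anything falls off the work surface, if the arm or the gripper's body presses on something with over 40 N, if the wrist force passes 120 N, or if a joint passes its speed limit or range.

## Robot

A 6-joint arm with a two-finger parallel gripper is mounted at the origin on the work surface. World frame = base frame: x ahead of the robot, y to its left, z up, the work surface at z = 0. Lengths are in m, angles in degrees, forces in N, time in s.
With the tool pointing down it reaches from about 0.3 to 0.75 m from the base axis. Payload 8.5 kg.
Tool frame: the origin (TCP) lies midway between the tips of the shut fingers; the grasp point (between the pads) lies env.tcp_to_grasp behind it (env.tcp_to_grasp is the distance from the TCP to the grasp point, in m); z points along the fingers, y is the direction in which the jaws open and shut (so a half turn about z gives the same grasp; the last joint's range is limited). The gripper opens to 85 mm and grips with 20 to 120 N. Pads are 22 mm wide; open, the fingers measure 114 mm over their backs; the gripper's body (76 mm by 85 mm) begins 54 mm behind the grasp point. The pads swing forward as they close: fully open they stand 13 mm farther back than shut.
Start: joints at [-76.794, 21.807, 74.336, -0, 83.858, -12.336], TCP at [0.237, -0.496, 0.231] pointing down, gripper open.
Joint ranges: [-178.18, 178.18], [-50.72, 133.34], [12.68, 142.11], [-81.47, 261.47], [9.98, 163.14], [-165.26, 165.26]. Speed limits (degrees/s): [136.94, 136.94, 180, 180, 180, 180].

## Interface

Orientations are given as a 3x3 rotation matrix whose columns are the frame's x, y, z axes.
In Python, from rig import readout, imaging, job, env gives the robot as it stands.
- The arm moves only by the tool move_arm, never from a script. Its argument "motion" is a list of rows, each a list of 3 entries, a list of its own where there are three numbers: the shift along the tool's x, y, z normalised to -1 to 1, where 1 is 0.02 m, then the turn, a rotation vector about the tool's x, y, z normalised to -1 to 1, where 1 is 120 degrees, then the gripper command: -1 is shut, 1 is fully open, values between are in proportion. In form: [[[tx, ty, tz], [rx, ry, rz], claw], ...]. A call has 1 to 12 rows; each row shifts and turns the pose as measured when the row begins, along the tool's axes as they then stand; what a row does not reach is not made up. A row lasts 1/12 s, in which the tool goes at most 41.7 mm and 7.16 degrees, less where a joint would pass 70% of its speed; a pose out of reach is approached as far as the arm can. A call with a number of a shift or a turn outside -1 to 1 is refused whole. A call with a gripper value outside its range is refused whole. The fingers move at their own pace and stop on an object; "squeeze" is the grip in N (left out, the last holds). Time passes only in rows, so rows that do not move let the fingers close. It gives the time, the measured TCP pose, the force and the opening at its end, in the units of the state.
- readout.observe(): the state, without advancing time (a new reading comes with each control period).
- imaging.get_image(name): name is "scene" or "top"; returns a dict with "img" (480x640x3 uint8, blue, green, red), "fov_y" (degrees; the focal length in pixels is half the picture's height over the tangent of half this angle, whatever the lens; pixels are square), "cx", "cy" (the principal point, pixels), "k1" (the pictures are not rectified: a ray, as slopes to the right and down, at radius r is drawn at 1 + k1 r^2 times it, then the intrinsics apply), "eye" and "orientation" of the camera in the world. Camera axes: x right, y up, looking along -z (the intrinsics and any distortion apply to the point x, -y, -z); pixel columns grow to the right and rows downward; lengths in m; the calibration is good to about 2 mm. A picture is of the moment at which its call begins. There is no depth.
- job.close_job(): hands the job in, once; it reports no verdict.
The state is a dict: "time_s": time; "q": joint angles; "qvel": joint speeds; "joint_efforts": joint torques, N m; "position": TCP position; "tool_rot": TCP orientation; "ft_force": force on the tool from outside, world axes, zero at the start; "wrist_torque": the same for the moment, N m; "grip_width": finger opening in m.
Only numpy, scipy, OpenCV 4.12 (cv2) and the standard library are available. Lean on these libraries where they do the work, as an engineer would, in place of code of your own. Each camera call takes 0.05 s, during which the arm holds its last target.

## Working session

There is one attempt and no reset: what is moved stays moved. The work goes in short steps, Python scripts to look and compute and a tool call to move; the robot and the scene stay as the last step left them, time stands still between calls to the robot, and variables do not carry over. Pictures are saved under pics/ and viewed, and the job is handed in when it is done.

Besides the shell and the picture viewer there is one more tool, called after "Call:" as name(argument=value, ...) on one line, values as JSON. move_arm: Moves the arm, as the interface text tells. Its arguments: {"type":"object","properties":{"motion":{"type":"array","items":{"type":"array"}},"squeeze":{"type":"number"}},"required":["motion"]}

```bash
ls; mkdir -p pics
python3 - <<'E'
from rig import readout, imaging, job, env
import cv2
s=readout.observe();print({k:s[k] for k in('time_s','position','tool_rot','ft_force','grip_width')},env.tcp_to_grasp)
for n in("scene","top"):
    d=imaging.get_image(n);cv2.imwrite(f"pics/{n}0.png",d["img"]);print({k:d[k] for k in d if k!="img"})
E
```

```text
pics
{'time_s': 0.0, 'position': array([ 0.23708373, -0.49594145,  0.23070585]), 'tool_rot': array([[ 9.02269428e-01,  4.31172560e-01, -3.20742886e-04],
       [ 4.31172547e-01, -9.02268323e-01,  1.45197576e-03],
       [ 3.36655959e-04, -1.44836887e-03, -9.99998894e-01]]), 'ft_force': array([-1.02421064, -0.33696284, -0.4805069 ]), 'grip_width': 0.08534549346370585} 0.0187
{'fov_y': 49.40921456679732, 'cx': 319.87523537573685, 'cy': 233.2937857324236, 'k1': -0.040512103739345176, 'eye': array([ 0.93951199, -0.66152815,  0.54179351]), 'orientation': array([[ 0.90328856, -0.21599862,  0.37069445],
       [ 0.4286271 ,  0.49193357, -0.75781275],
       [-0.01867053,  0.84341328,  0.53694083]])}
{'fov_y': 43.22314945932583, 'cx': 324.4243889063918, 'cy': 244.6549091850634, 'k1': -0.1881328822087839, 'eye': array([ 0.51251844, -0.01685739,  1.00769073]), 'orientation': array([[-0.01169034,  0.99430338, -0.10594394],
       [-0.99988183, -0.01268177, -0.00868925],
       [-0.00998331,  0.10582984,  0.99433414]])}
```

View pics/scene0.png

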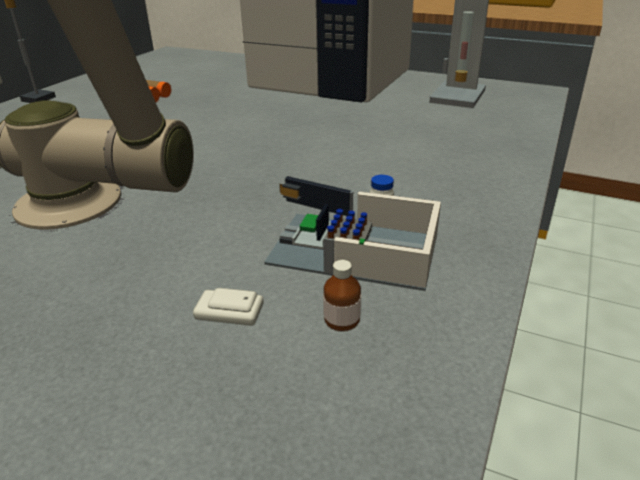

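View pics/top0.png

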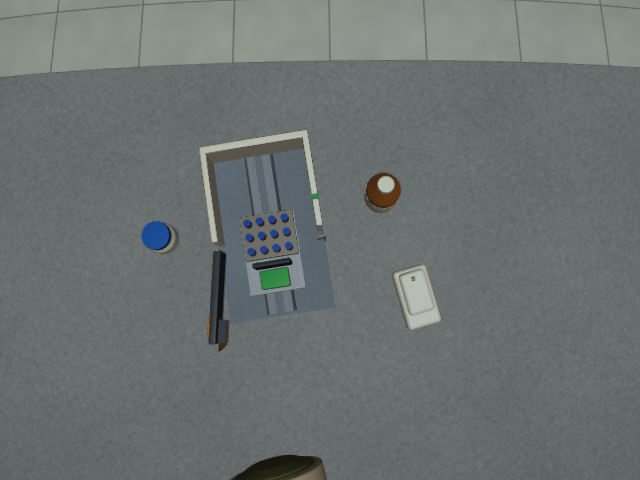

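The top view shows the station at about (265,230) with its mouth towards the robot. The tray is out, with the green button at (275,278). The door is open on the left along x≈217, the jar is at (157,236), the bottle at (383,190) and the mouse at (417,297). Next I'll zoom in to measure.

```bash
python3 - <<'E'
import cv2
a=cv2.imread("pics/top0.png")[120:360,190:350];cv2.imwrite("pics/topz.png",cv2.resize(a,None,fx=2.5*1,fy=2.5,interpolation=cv2.INTER_CUBIC))
a=cv2.imread("pics/scene0.png")[165:295,255:455];cv2.imwrite("pics/scz.png",cv2.resize(a,None,fx=4,fy=4,interpolation=cv2.INTER_CUBIC))
E
cat > h.py <<'E'
import numpy as np,cv2
from rig import imaging,readout
def ray(d,u,v):
    f=240/np.tan(np.radians(d["fov_y"])/2)
    a=np.array([(u-d["cx"])/f,(v-d["cy"])/f]);p=a.copy()
    for _ in range(30):p=a/(1+d["k1"]*(p@p))
    r=d["orientation"]@np.array([p[0],-p[1],-1]);return r
def at(d,u,v,z):
    r=ray(d,u,v);return d["eye"]+r*(z-d["eye"][2])/r[2]
def proj(d,P):
    f=240/np.tan(np.radians(d["fov_y"])/2)
    c=d["orientation"].T@(np.asarray(P)-d["eye"]);p=np.array([c[0],-c[1]])/-c[2]
    p=p*(1+d["k1"]*(p@p));return np.array([d["cx"]+f*p[0],d["cy"]+f*p[1]])
E
```

```text
(no output)
```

View pics/topz.png

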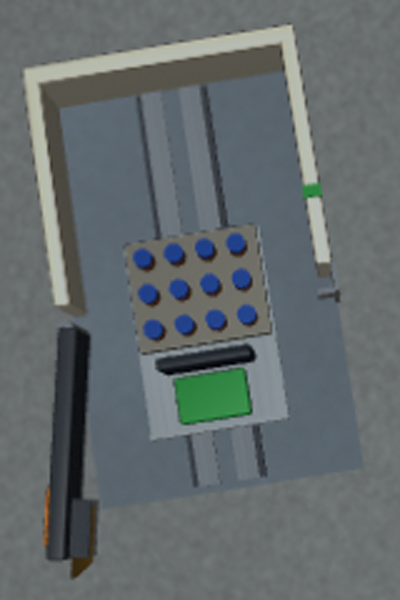

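View pics/scz.png

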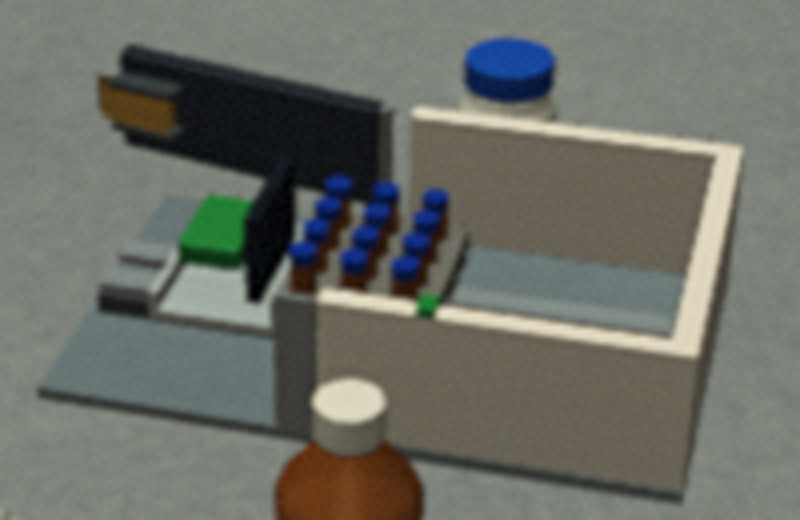

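```bash
cat >> h.py <<'E'
def Z(u,v):return np.array([190+u/2.5,120+v/2.5])
def S2W(st,p):
    c,s=np.cos(st[2]),np.sin(st[2]);return np.array([st[0]+c*p[0]-s*p[1],st[1]+s*p[0]+c*p[1],p[2]])
E
python3 - <<'E'
from h import *
from scipy.optimize import least_squares
d=imaging.get_image("top");e=imaging.get_image("scene")
T=[((.170,.088,.075),(24,70)),((.170,-.088,.075),(293,27)),((-.115,.088,.006),(103,509)),((-.115,-.088,.006),(362,467)),((.014,.088,.075),(54,306)),((.158,.078,.075),(42,83))]
S=[((.170,-.088,.075),(697,357)),((.170,.088,.075),(742,146)),((-.115,-.088,.006),(40,390)),((.014,-.088,.075),(316,292))]
zs=lambda p:np.array([255+p[0]/4,165+p[1]/4])
def res(st,use=0):
    r=[proj(d,S2W(st,p))-Z(*q) for p,q in T]
    r2=[proj(e,S2W(st,p))-zs(q) for p,q in S]
    return np.ravel(r+r2)
f=least_squares(res,[.6,.05,.1],x_scale=.01);st=f.x
print(st,np.degrees(st[2]));print(res(st).reshape(-1,2).round(1))
np.save("st.npy",st)
c,s=np.cos(st[2]),np.sin(st[2]);R=np.array([[c,s],[-s,c]])
def W2S(P):return R@(P[:2]-st[:2])
# button corners at z=.05
for n,q,z in[("btn",(213,397),.05),("finTop",(205,358),.073),("lipR",(288,417),.036),("lipL",(151,440),.036)]:
    P=at(d,*Z(*q),z);print(n,P.round(4),W2S(P).round(4))
for n,q,z in[("door hinge in",(90,330),.076),("hinge out",(61,328),.076),("free out",(48,556),.076),("free in",(68,560),.076)]:
    P=at(d,*Z(*q),z);print(n,P.round(4),W2S(P).round(4))
for n,q,z in[("jar",(157,236),.06),("bot",(386,185),.105),("mouse",(416,296),.03)]:
    P=at(d,*q,z);print(n,P.round(4),W2S(P).round(4))
E
```

```text
[0.61670742 0.07774272 0.14731008] 8.440245968739083
[[-0.3 -1.2]
 [ 0.6 -2. ]
 [-0.1 -0.1]
 [ 1.3  0.1]
 [ 0.4  0. ]
 [-0.5 -0.3]
 [-0.3 -1.8]
 [ 0.1 -1.5]
 [-1.6 -2.3]
 [-0.9  0.1]]
btn [0.5611 0.0701 0.05  ] [-0.0561  0.0006]
finTop [0.5842 0.0729 0.073 ] [-0.0328  0.    ]
lipR [0.5485 0.0233 0.036 ] [-0.0755 -0.0439]
lipL [0.5346 0.1116 0.036 ] [-0.0763  0.0455]
door hinge in [0.6023 0.1445 0.076 ] [-0.0045  0.0681]
hinge out [0.6037 0.1628 0.076 ] [-0.0004  0.086 ]
free out [0.4625 0.1707 0.076 ] [-0.1389  0.1146]
free in [0.4601 0.1582 0.076 ] [-0.1431  0.1026]
jar [0.6309 0.2598 0.06  ] [0.0407 0.178 ]
bot [ 0.6986 -0.1035  0.105 ] [ 0.0544 -0.1913]
mouse [ 0.5314 -0.1553  0.03  ] [-0.1186 -0.218 ]
```

```bash
cat >> h.py <<'E'
st=np.load("st.npy")
def rep(target=None,yaw=None):
    s=readout.observe();R=s["tool_rot"];p=s["position"]
    c,sn=np.cos(st[2]),np.sin(st[2])
    q=np.array([[c,sn],[-sn,c]])@(p[:2]-st[:2])
    F=s["ft_force"];Fs=np.array([[c,sn],[-sn,c]])@F[:2]
    print("t",round(s["time_s"],2),"station xy",q.round(4),"z",round(p[2],4),"yaw rel st",round(np.degrees(np.arctan2(R[1,0],R[0,0])-st[2]),2),"tilt",(R[:2,2]).round(4),"F st",Fs.round(2),F[2].round(2),"w",round(s["grip_width"],4))
    if target is not None:
        d=R.T@(S2W(st,target)-p);print("tool-frame shift (units of 20mm)",(d/.02).round(3))
E
python3 -c "
from h import *
rep((-.05,0,.2))"
```

```text
t 0.2 station xy [-0.4597 -0.5119] z 0.231 yaw rel st 17.1 tilt [-0.0002  0.0008] F st [0.62 0.25] -0.28 w 0.085
tool-frame shift (units of 20mm) [ 27.106 -18.439   1.568]
```

Call:
move_arm(motion=[[[0,0,0],[0,0,0.0475],-1],[[0,0,0],[0,0,0.0475],-1],[[0,0,0],[0,0,0.0475],-1],[[0,0,0],[0,0,0],-1]])

```text
time_s: 0.53
position: [0.237, -0.4957, 0.2302]
tool_rot: [[0.991, 0.134, -0.001], [0.134, -0.991, 0.003], [-0.0, -0.003, -1.0]]
ft_force: [0.0, -1.0, 0.2]
grip_width: 0.0385
```

```bash
python3 -c "
from h import *
rep((-.051,0,.15))"
```

```text
t 0.53 station xy [-0.4597 -0.5115] z 0.2302 yaw rel st -0.73 tilt [-0.0006  0.0027] F st [-0.1  -1.02] 0.23 w 0.0385
tool-frame shift (units of 20mm) [ 20.113 -25.821   4.075]
```

Call:
move_arm(motion=[[[0.78,-1,0],[0,0,0],-1],[[0.78,-1,0],[0,0,0],-1],[[0.78,-1,0],[0,0,0],-1],[[0.78,-1,0],[0,0,0],-1],[[0.78,-1,0],[0,0,0],-1],[[0.78,-1,0],[0,0,0],-1],[[0.78,-1,0],[0,0,0],-1],[[0.78,-1,0],[0,0,0],-1],[[0.78,-1,0],[0,0,0],-1],[[0.78,-1,0],[0,0,0],-1],[[0.78,-1,0],[0,0,0],-1],[[0.78,-1,0],[0,0,0],-1]])

```text
time_s: 1.53
position: [0.3892, -0.2218, 0.229]
tool_rot: [[0.986, 0.167, -0.002], [0.167, -0.986, 0.004], [-0.001, -0.004, -1.0]]
ft_force: [0.5, 0.7, 0.1]
grip_width: -0.0001
```

```bash
python3 -c "
from h import *
rep((-.051,0,.15))"
```

```text
t 1.53 station xy [-0.269  -0.2629] z 0.229 yaw rel st 1.14 tilt [-0.0017  0.0042] F st [0.6  0.59] 0.09 w -0.0001
tool-frame shift (units of 20mm) [ 11.167 -12.907   3.994]
```

Call:
move_arm(motion=[[[0.86,-1,0],[0,0,0.002],-1],[[0.86,-1,0],[0,0,0.002],-1],[[0.86,-1,0],[0,0,0],-1],[[0.86,-1,0],[0,0,0],-1],[[0.86,-1,0],[0,0,0],-1],[[0.86,-1,0],[0,0,0],-1],[[0.86,-1,0],[0,0,0],-1],[[0.86,-1,0],[0,0,0],-1],[[0.86,-1,0],[0,0,0],-1],[[0.86,-1,0],[0,0,0],-1],[[0.86,-1,0],[0,0,0],-1],[[0,0,0],[0,0,0],-1]])

```text
time_s: 2.53
position: [0.5428, 0.046, 0.2295]
tool_rot: [[0.979, 0.203, -0.002], [0.203, -0.979, 0.005], [-0.001, -0.005, -1.0]]
ft_force: [0.3, 0.4, -1.1]
grip_width: -0.0
```

```bash
python3 -c "
from h import *
rep((-.051,0,.10))"
```

```text
t 2.53 station xy [-0.0778 -0.0205] z 0.2295 yaw rel st 3.25 tilt [-0.0016  0.0048] F st [0.35 0.33] -1.1 w -0.0
tool-frame shift (units of 20mm) [ 1.398 -0.916  6.477]
```

Call:
move_arm(motion=[[[0.3,-0.2,1],[0,0,0.014],-1],[[0.3,-0.2,1],[0,0,0.013],-1],[[0.3,-0.2,1],[0,0,0],-1],[[0.25,-0.15,1],[0,0,0],-1],[[0.2,-0.1,1],[0,0,0],-1],[[0.1,-0.05,1],[0,0,0],-1],[[0,0,0],[0,0,0],-1],[[0,0,0],[0,0,0],-1]])

```text
time_s: 3.2
position: [0.5694, 0.0699, 0.1054]
tool_rot: [[0.985, 0.17, 0.0], [0.17, -0.985, 0.003], [0.001, -0.003, -1.0]]
ft_force: [0.5, -0.2, 0.1]
grip_width: 0.0002
```

Run:
```python
from h import *
rep((-.051,0,.060))
for n in("scene","top"):
    d=imaging.get_image(n);i=d["img"]
    print(proj(d,readout.observe()["position"]))
    a=i[120:360,190:350] if n=="top" else i[165:295,255:455]
    k=2.5 if n=="top" else 4
    cv2.imwrite(f"pics/{n}1.png",cv2.resize(a,None,fx=k,fy=k,interpolation=cv2.INTER_CUBIC))
```

```text
t 3.2 station xy [-0.0479 -0.0008] z 0.1054 yaw rel st 1.34 tilt [0.0001 0.0034] F st [ 0.44 -0.25] 0.15 w 0.0002
tool-frame shift (units of 20mm) [-0.153 -0.038  2.268]
[312.65756363 192.88772594]
[271.97202359 271.28007334]
```

View pics/scene1.png

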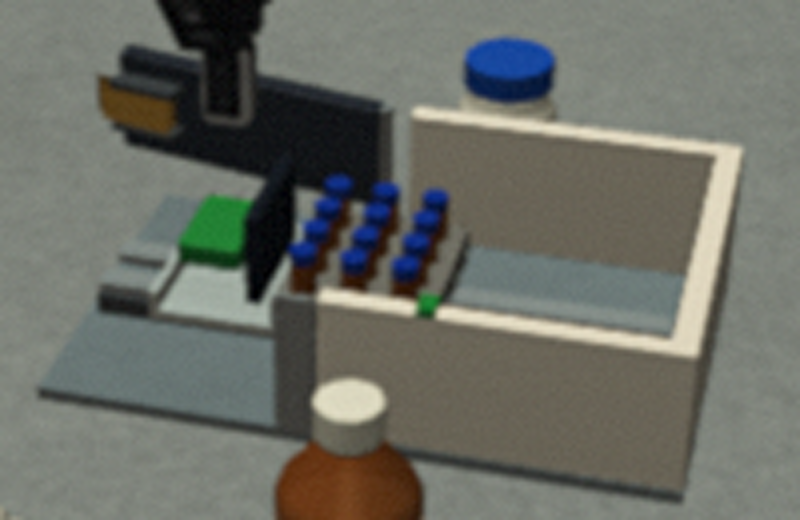

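View pics/top1.png

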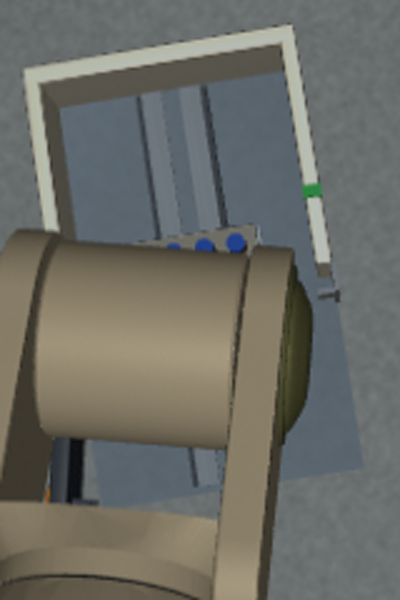

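Call:
move_arm(motion=[[[-0.1,-0.04,0.6],[0,0,0.011],-1],[[-0.06,0,0.6],[0,0,0],-1],[[0,0,0.6],[0,0,0],-1],[[0,0,0.4],[0,0,0],-1],[[0,0,0],[0,0,0],-1]])

```text
time_s: 3.72
position: [0.5695, 0.0689, 0.0683]
tool_rot: [[0.989, 0.147, 0.015], [0.147, -0.989, 0.002], [0.015, 0.0, -1.0]]
ft_force: [-0.1, 0.2, 0.5]
grip_width: 0.0002
```

Run:
```python
from h import *
rep((-.051,0,.050))
d=imaging.get_image("scene");a=d["img"][165:295,255:455]
cv2.imwrite("pics/scene2.png",cv2.resize(a,None,fx=4,fy=4,interpolation=cv2.INTER_CUBIC))
```

```text
t 3.72 station xy [-0.048  -0.0019] z 0.0683 yaw rel st 0.04 tilt [0.015  0.0018] F st [-0.11  0.26] 0.47 w 0.0002
tool-frame shift (units of 20mm) [-0.164 -0.093  0.912]
```

View pics/scene2.png

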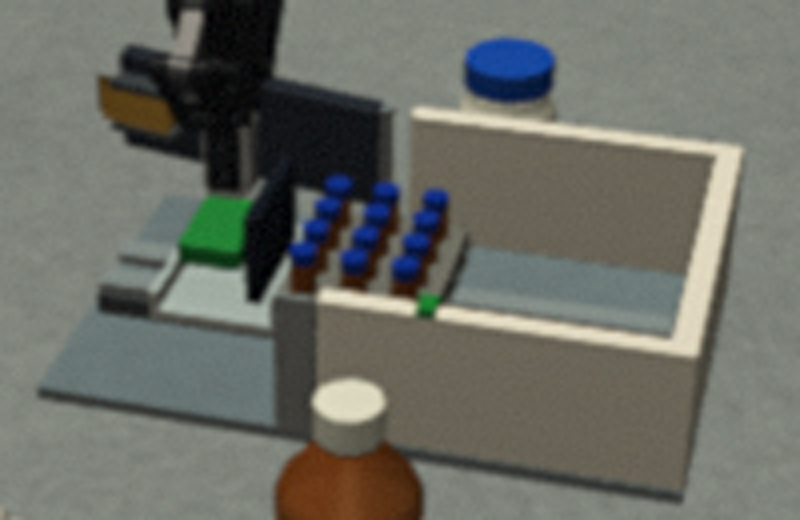

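Call:
move_arm(motion=[[[-0.16,-0.05,0.15],[0,-0.0072,0],-1],[[-0.05,0,0.1],[0,0,0],-1],[[0,0,0],[0,0,0],-1]])

```text
time_s: 4.02
position: [0.5664, 0.069, 0.0662]
tool_rot: [[0.989, 0.148, 0.004], [0.148, -0.989, -0.001], [0.004, 0.002, -1.0]]
ft_force: [0.3, 0.3, 0.1]
grip_width: 0.0003
```

Run:
```python
from h import *
rep((-.051,0,.050))
```

```text
t 4.02 station xy [-0.051  -0.0013] z 0.0662 yaw rel st 0.06 tilt [ 0.0037 -0.0011] F st [0.34 0.28] 0.13 w 0.0003
tool-frame shift (units of 20mm) [-0.001 -0.065  0.809]
```

Call:
move_arm(motion=[[[0,-0.04,0.3],[0,-0.002,0],-1],[[0,0,0.3],[0,0,0],-1],[[0,0,0.2],[0,0,0],-1],[[0,0,0.1],[0,0,0],-1],[[0,0,0],[0,0,0],-1]])

```text
time_s: 4.43
position: [0.5672, 0.0699, 0.0477]
tool_rot: [[0.989, 0.148, 0.002], [0.148, -0.989, -0.002], [0.002, 0.002, -1.0]]
ft_force: [-0.6, -0.3, 3.0]
grip_width: -0.0001
```

Run:
```python
from h import *
rep((-.051,0,.043))
```

```text
t 4.43 station xy [-0.0502 -0.0005] z 0.0477 yaw rel st 0.08 tilt [ 0.0019 -0.0021] F st [-0.63 -0.23] 3.04 w -0.0001
tool-frame shift (units of 20mm) [-0.042 -0.027  0.235]
```

Contact on the button (3 N at z≈0.048). I'll press further.

Call:
move_arm(motion=[[[0,0,0.2],[0,0,0],-1],[[0,0,0.15],[0,0,0],-1],[[0,0,0],[0,0,0],-1]])

```text
time_s: 4.68
position: [0.5685, 0.07, 0.0422]
tool_rot: [[0.989, 0.148, 0.006], [0.148, -0.989, -0.002], [0.006, 0.003, -1.0]]
ft_force: [-1.1, 0.2, 5.0]
grip_width: -0.0001
```

Run:
```python
from h import *
rep((-.051,0,.042))
```

```text
t 4.68 station xy [-0.0489 -0.0006] z 0.0422 yaw rel st 0.08 tilt [ 0.0059 -0.0019] F st [-1.05  0.37] 4.97 w -0.0001
tool-frame shift (units of 20mm) [-0.107 -0.028  0.009]
```

Call:
move_arm(motion=[[[0.2,0,0.06],[0,0,0],-1],[[0.25,0,0.06],[0,0,0],-1],[[0.25,0,0.06],[0,0,0],-1],[[0.25,0,0.06],[0,0,0],-1]])

```text
time_s: 5.02
position: [0.5897, 0.0732, 0.0419]
tool_rot: [[0.989, 0.148, 0.014], [0.148, -0.989, -0.002], [0.013, 0.004, -1.0]]
ft_force: [-0.4, 0.7, 8.1]
grip_width: -0.0004
```

Run:
```python
from h import *
rep((.033,0,.042))
```

```text
t 5.02 station xy [-0.0274 -0.0006] z 0.0419 yaw rel st 0.07 tilt [ 0.0138 -0.0018] F st [-0.29  0.78] 8.07 w -0.0004
tool-frame shift (units of 20mm) [ 3.018 -0.024  0.036]
```

Call:
move_arm(motion=[[[0.25,0,0.05],[0,-0.003,0],-1],[[0.25,0,0.05],[0,-0.003,0],-1],[[0.25,0,0.05],[0,-0.003,0],-1],[[0.25,0,0.05],[0,-0.002,0],-1],[[0.25,0,0.05],[0,-0.002,0],-1],[[0.25,0,0.05],[0,-0.002,0],-1],[[0.25,0,0.05],[0,-0.002,0],-1],[[0.15,0,0.05],[0,0,0],-1]])

```text
time_s: 5.68
position: [0.6336, 0.0798, 0.0419]
tool_rot: [[0.989, 0.148, -0.008], [0.148, -0.989, -0.007], [-0.009, 0.006, -1.0]]
ft_force: [-0.6, 0.8, 8.7]
grip_width: 0.0
```

Run:
```python
from h import *
rep((.033,0,.042))
d=imaging.get_image("scene");a=d["img"][165:295,255:455]
cv2.imwrite("pics/scene3.png",cv2.resize(a,None,fx=4,fy=4,interpolation=cv2.INTER_CUBIC))
```

```text
t 5.68 station xy [ 0.017  -0.0005] z 0.0419 yaw rel st 0.09 tilt [-0.0076 -0.007 ] F st [-0.49  0.83] 8.66 w 0.0
tool-frame shift (units of 20mm) [ 0.8   -0.022 -0.013]
```

View pics/scene3.png

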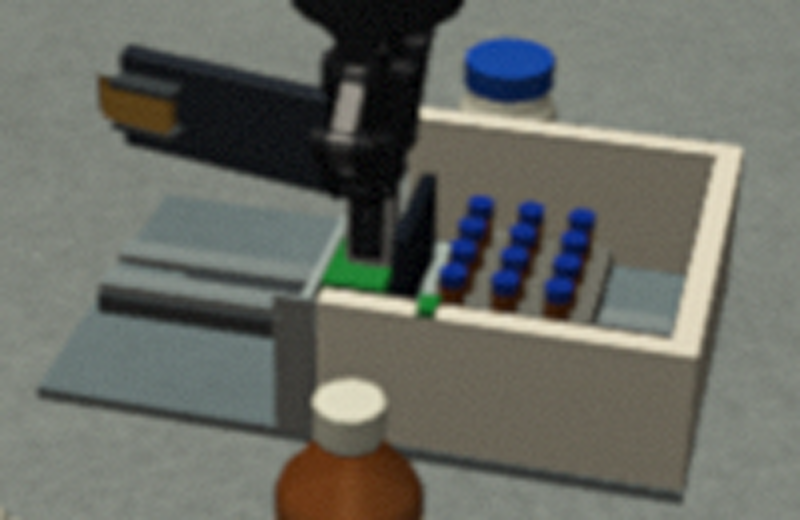

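Call:
move_arm(motion=[[[0.2,0,0.03],[0,0,0],-1],[[0.2,0,0.03],[0,0,0],-1],[[0.15,0,0.03],[0,0,0],-1],[[0.15,0,0.03],[0,0,0],-1]])

```text
time_s: 6.07
position: [0.6496, 0.0822, 0.0419]
tool_rot: [[0.989, 0.149, -0.002], [0.148, -0.989, -0.007], [-0.003, 0.006, -1.0]]
ft_force: [-1.7, 0.3, 6.5]
grip_width: -0.0004
```

Run:
```python
from h import *
rep((.033,0,.042))
```

```text
t 6.07 station xy [ 0.0332 -0.0004] z 0.0419 yaw rel st 0.1 tilt [-0.0025 -0.0069] F st [-1.6   0.56] 6.46 w -0.0004
tool-frame shift (units of 20mm) [-0.011 -0.022 -0.003]
```

Call:
move_arm(motion=[[[0.12,0,0.03],[0,0,0],-1],[[0.12,0,0.03],[0,0,0],-1],[[0.12,0,0.03],[0,0,0],-1]])

```text
time_s: 6.32
position: [0.6542, 0.083, 0.0416]
tool_rot: [[0.989, 0.149, -0.01], [0.149, -0.989, -0.008], [-0.011, 0.007, -1.0]]
ft_force: [-9.6, -1.4, 12.1]
grip_width: 0.0002
```

Run:
```python
from h import *
rep((.033,0,.042))
```

```text
t 6.32 station xy [ 0.0379 -0.0003] z 0.0416 yaw rel st 0.13 tilt [-0.0103 -0.0083] F st [-9.73  0.07] 12.1 w 0.0002
tool-frame shift (units of 20mm) [-0.244 -0.018 -0.015]
```

Call:
move_arm(motion=[[[0.12,0,0],[0,0,0],-1],[[0.12,0,0],[0,0,0],-1]])

```text
time_s: 6.48
position: [0.6543, 0.083, 0.0418]
tool_rot: [[0.988, 0.15, -0.023], [0.149, -0.989, -0.01], [-0.025, 0.007, -1.0]]
ft_force: [-15.9, -3.5, 12.6]
grip_width: -0.0
```

Run:
```python
from h import *
rep((.033,0,.042))
d=imaging.get_image("scene");a=d["img"][165:295,255:455]
cv2.imwrite("pics/scene4.png",cv2.resize(a,None,fx=4,fy=4,interpolation=cv2.INTER_CUBIC))
```

```text
t 6.48 station xy [ 0.038  -0.0003] z 0.0418 yaw rel st 0.16 tilt [-0.0234 -0.0103] F st [-16.24  -1.16] 12.61 w -0.0
tool-frame shift (units of 20mm) [-0.248 -0.018 -0.003]
```

View pics/scene4.png

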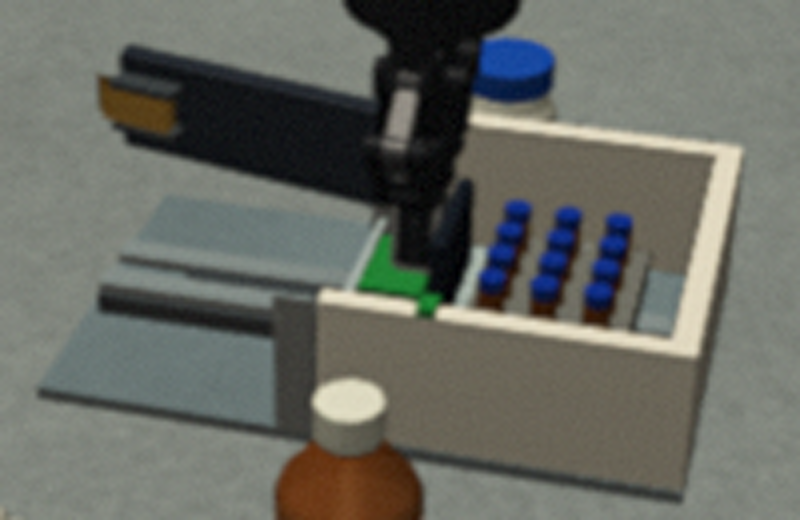

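The tray is stopped at home: TCP x holds at 0.038 while the reaction rises to 16 N. Now I'll lift straight up, keeping light forward pressure while the lock engages.

Call:
move_arm(motion=[[[0.05,0,-0.2],[0,0,0],-1],[[0.05,0,-0.25],[0,0,0],-1],[[0,0,-0.25],[0,0,0],-1],[[-0.1,0,-0.2],[0,0,0],-1],[[-0.15,0,-0.2],[0,0,0],-1],[[0,0,-0.6],[0,0,0],-1],[[0,0,-0.6],[0,0,0],-1],[[0,0,-1],[0,0,0],-1],[[0,0,-1],[0,0,0],-1],[[0,0,-1],[0,0,0],-1],[[0,0,0],[0,0,0],-1]])

```text
time_s: 7.45
position: [0.6522, 0.0836, 0.152]
tool_rot: [[0.988, 0.15, -0.028], [0.15, -0.989, -0.01], [-0.029, 0.005, -1.0]]
ft_force: [0.4, -0.2, 1.8]
grip_width: -0.0001
```

Run:
```python
from h import *
rep((-.16,.15,.15))
d=imaging.get_image("scene");a=d["img"][165:295,255:455]
cv2.imwrite("pics/scene5.png",cv2.resize(a,None,fx=4,fy=4,interpolation=cv2.INTER_CUBIC))
```

```text
t 7.45 station xy [0.036  0.0006] z 0.152 yaw rel st 0.17 tilt [-0.0281 -0.0098] F st [ 0.41 -0.23] 1.81 w -0.0001
tool-frame shift (units of 20mm) [-9.771 -7.5    0.345]
```

View pics/scene5.png

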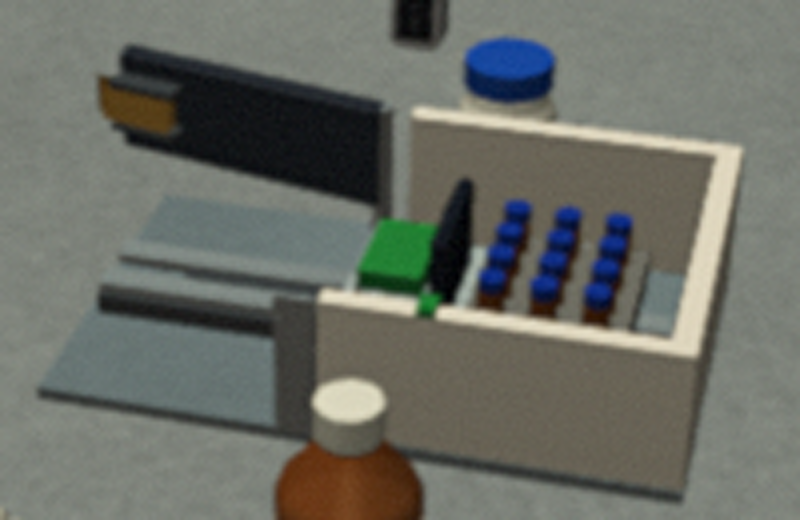

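Run:
```python
from h import *
d=imaging.get_image("top");e=imaging.get_image("scene")
zs=lambda p:np.array([255+p[0]/4,165+p[1]/4])
for v in(0,.006):print("btn corners tray",v,[((proj(e,S2W(st,(.029-v+a*.015,b*.023,.05)))-[255,165])*4).round(0).tolist() for a,b in((-1,1),(1,1),(1,-1),(-1,-1))])
for th in(1.7,1.75,1.8,1.85,1.9):
    dr=np.array([-np.sin(th),-np.cos(th)]);n=np.array([-np.cos(th),np.sin(th)]);h=np.array([0,.075])
    g=lambda r,o,z:S2W(st,(*(h+r*dr+o*n),z))
    print(th,"pad centre scene",((proj(e,g(.12,.015,.047))-[255,165])*4).round(),"inner-face top hinge/free", [((proj(e,g(r,0,.076))-[255,165])*4).round().tolist() for r in(.005,.146)],"topview free out/in",[((proj(d,g(.146,o,.076))-[190,120])*2.5).round().tolist() for o in(.012,0)],"tip",((proj(d,g(.158,.006,.052))-[190,120])*2.5).round(), "pad st",(h+.12*dr+.015*n).round(4))
```

```text
btn corners tray 0 [[378.0, 211.0], [442.0, 220.0], [419.0, 272.0], [353.0, 263.0]]
btn corners tray 0.006 [[366.0, 209.0], [429.0, 218.0], [406.0, 270.0], [340.0, 261.0]]
1.7 pad centre scene [168. 102.] inner-face top hinge/free [[367.0, 104.0], [105.0, 54.0]] topview free out/in [[63.0, 561.0], [82.0, 561.0]] tip [ 80. 578.] pad st [-0.1171  0.1053]
1.75 pad centre scene [174.  97.] inner-face top hinge/free [[368.0, 104.0], [112.0, 48.0]] topview free out/in [[51.0, 560.0], [71.0, 560.0]] tip [ 68. 577.] pad st [-0.1154  0.1111]
1.8 pad centre scene [182.  92.] inner-face top hinge/free [[368.0, 104.0], [120.0, 42.0]] topview free out/in [[40.0, 558.0], [59.0, 560.0]] tip [ 55. 576.] pad st [-0.1135  0.1169]
1.85 pad centre scene [189.  88.] inner-face top hinge/free [[368.0, 103.0], [128.0, 37.0]] topview free out/in [[28.0, 556.0], [47.0, 559.0]] tip [ 43. 574.] pad st [-0.1112  0.1225]
1.9 pad centre scene [197.  84.] inner-face top hinge/free [[368.0, 103.0], [137.0, 31.0]] topview free out/in [[17.0, 553.0], [36.0, 557.0]] tip [ 31. 572.] pad st [-0.1087  0.128 ]
```

Call:
move_arm(motion=[[[-0.5,-0.5,0],[0.0048,0.0134,0],-1],[[-0.9,-1,0],[0,0,0],-1],[[-0.9,-1,0],[0,0,0],-1],[[-0.9,-1,0],[0,0,0],-1],[[-0.9,-1,0],[0,0,0],-1],[[-0.9,-1,0],[0,0,0],-1],[[-0.9,-1,0],[0,0,0],-1],[[-0.9,-1,0],[0,0,0],-1],[[-0.5,-0.5,0],[0,0,0],-1],[[0,0,0],[0,0,0],-1]])

```text
time_s: 8.43
position: [0.4685, 0.2231, 0.1358]
tool_rot: [[0.989, 0.145, -0.033], [0.145, -0.989, 0.003], [-0.032, -0.008, -0.999]]
ft_force: [-0.4, 1.1, -0.6]
grip_width: -0.0002
```

Call:
move_arm(motion=[[[0,0,0],[0,0,-0.0547],-1],[[0,0,0],[0,0,-0.0547],-1],[[0,0,0],[0,0,-0.0547],-1],[[0,0,0],[0,0,-0.0547],-1],[[0,0,0],[0,0,-0.0547],-1],[[0,0,0],[0,0,-0.0547],-1],[[0,0,0],[0,0,-0.0547],-1],[[0,0,0],[0,0,-0.0547],-1],[[0,0,0],[0,0,-0.0547],-1],[[0,0,0],[0,0,-0.0547],-1],[[0,0,0],[0,0,-0.0547],-1],[[0,0,0],[0,0,-0.0547],-1]])

```text
time_s: 9.43
position: [0.4758, 0.2155, 0.1276]
tool_rot: [[-0.009, 0.999, -0.04], [1.0, 0.008, -0.001], [-0.001, -0.04, -0.999]]
ft_force: [-0.7, -0.2, 1.0]
grip_width: 0.0004
```

Run:
```python
from h import *
rep((-.106,.157,.1))
s=readout.observe();print(s["q"].round(1))
```

```text
t 9.43 station xy [-0.1192  0.1569] z 0.1276 yaw rel st 82.05 tilt [-0.0402 -0.0011] F st [-0.75 -0.07] 1.05 w 0.0004
tool-frame shift (units of 20mm) [0.097 0.706 1.354]
[11.2 25.8 86.6  0.4 69.9 10.5]
```

Call:
move_arm(motion=[[[0,0.35,0.3],[-0.0095,0,0.012],-1],[[0,0.35,0.3],[-0.0095,0,0.012],-1],[[0,0,0],[0,0,0],-1]])

```text
time_s: 9.68
position: [0.4924, 0.213, 0.113]
tool_rot: [[0.038, 0.999, 0.0], [0.999, -0.038, -0.003], [-0.003, 0.0, -1.0]]
ft_force: [-0.2, -0.5, -1.5]
grip_width: -0.0001
```

```bash
cat >> h.py <<'E'
def door(th,o,r=.12,z=.047):
    s=readout.observe();R=s["tool_rot"];p=s["position"]
    dr=np.array([-np.sin(th),-np.cos(th)]);n=np.array([-np.cos(th),np.sin(th)])
    t=np.array([0,.075])+r*dr+o*n
    rep((*t,z))
    c,sn=np.cos(st[2]),np.sin(st[2]);q=np.array([[c,sn],[-sn,c]])@(p[:2]-st[:2])-[0,.075]
    ph=np.arctan2(q[0],q[1]); # 
    for o2 in(.026,):
        # door angle if tool face (11 mm ahead of TCP along door normal) rests on pad
        rr=np.hypot(*q);b=np.arcsin(min(1,o2/rr));a=np.arctan2(-q[0],-q[1])  # angle of q as leaf dir
        print("r",round(rr,4),"implied door angle",round(a-b,3) ,"tool implies",round(np.radians(np.degrees(np.arctan2(R[1,0],R[0,0])-st[2])%360)/1,3),"-> th=",round(np.pi-np.radians(np.degrees(np.arctan2(R[1,0],R[0,0])-st[2])%360),3))
    print("tiltfix rx,ry units",round(np.degrees(-(R.T@[0,0,-1])[1])/120,4),round(np.degrees((R.T@[0,0,-1])[0])/120,4))
E
python3 - <<'E'
from h import *
door(1.765,.06)
d=imaging.get_image("scene");a=d["img"][140:295,235:455]
cv2.imwrite("pics/scene6.png",cv2.resize(a,None,fx=3.6,fy=3.6,interpolation=cv2.INTER_CUBIC))
E
```

```text
t 9.68 station xy [-0.1032  0.152 ] z 0.113 yaw rel st 79.38 tilt [ 0.0002 -0.0026] F st [-0.27 -0.43] -1.52 w -0.0001
tool-frame shift (units of 20mm) [ 0.226 -0.195  3.3  ]
r 0.1288 implied door angle 2.009 tool implies 1.385 -> th= 1.756
tiltfix rx,ry units 0.0001 0.0012
```

View pics/scene6.png

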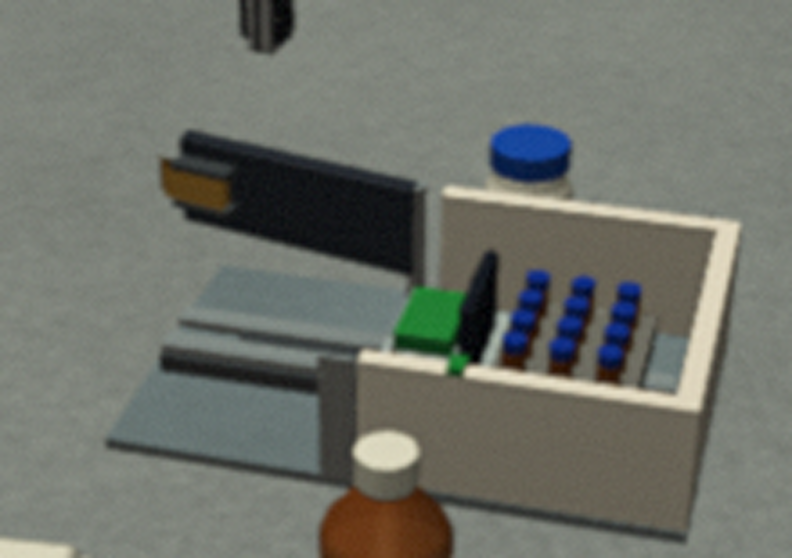

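Call:
move_arm(motion=[[[0.2,-0.2,0.5],[0,0.001,0],-1],[[0,0,0.9],[0,0,0],-1],[[0,0,0.9],[0,0,0],-1],[[0,0,0.8],[0,0,0],-1],[[0,0,0.3],[0,0,0],-1],[[0,0,0],[0,0,0],-1]])

```text
time_s: 10.23
position: [0.4903, 0.2152, 0.0436]
tool_rot: [[0.036, 0.999, -0.001], [0.999, -0.036, -0.0], [-0.0, -0.001, -1.0]]
ft_force: [0.1, -0.2, -1.1]
grip_width: 0.0001
```

Run:
```python
from h import *
door(1.765,.032)
```

```text
t 10.23 station xy [-0.1048  0.1545] z 0.0436 yaw rel st 79.48 tilt [-0.0012 -0.0004] F st [ 0.06 -0.21] -1.12 w 0.0001
tool-frame shift (units of 20mm) [-1.287 -0.104 -0.169]
r 0.1316 implied door angle 2.021 tool implies 1.387 -> th= 1.754
tiltfix rx,ry units -0.0006 0.0002
```

Call:
move_arm(motion=[[[-0.6,-0.05,-0.08],[0,0,0],-1],[[-0.5,-0.05,-0.08],[0,0,0],-1],[[-0.3,0,0],[0,0,0],-1],[[-0.2,0,0],[0,0,0],-1]])

```text
time_s: 10.57
position: [0.488, 0.1804, 0.0494]
tool_rot: [[0.035, 0.999, 0.001], [0.999, -0.035, -0.0], [-0.0, 0.001, -1.0]]
ft_force: [-0.4, 0.3, -0.0]
grip_width: 0.0
```

Run:
```python
from h import *
door(1.7,.026)
d=imaging.get_image("scene");a=d["img"][140:295,235:455]
cv2.imwrite("pics/scene7.png",cv2.resize(a,None,fx=3.6,fy=3.6,interpolation=cv2.INTER_CUBIC))
```

```text
t 10.57 station xy [-0.1123  0.1205] z 0.0494 yaw rel st 79.55 tilt [ 0.0011 -0.    ] F st [-0.32  0.33] -0.01 w 0.0
tool-frame shift (units of 20mm) [-0.238 -0.128  0.118]
r 0.1211 implied door angle 1.739 tool implies 1.388 -> th= 1.753
tiltfix rx,ry units 0.0005 0.0
```

View pics/scene7.png

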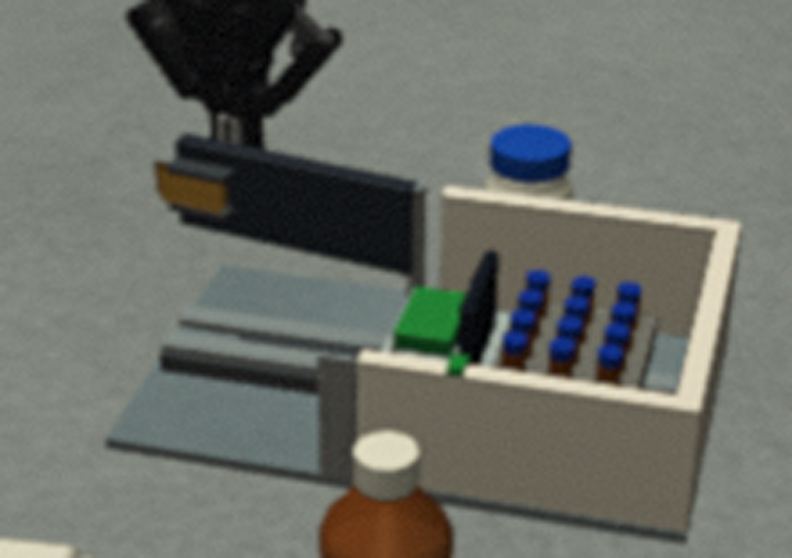

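Call:
move_arm(motion=[[[-0.5,-0.1,0.06],[0,0,-0.04],-1],[[-0.6,-0.1,0.06],[0,0,-0.0477],-1],[[-0.6,-0.1,0],[0,0,-0.0477],-1],[[-0.6,-0.1,0],[0,0,-0.0477],-1]])

```text
time_s: 10.95
position: [0.4859, 0.1329, 0.0492]
tool_rot: [[-0.354, 0.935, 0.006], [0.935, 0.354, 0.002], [-0.001, 0.006, -1.0]]
ft_force: [0.1, 1.4, -0.6]
grip_width: 0.0
```

Run:
```python
from h import *
door(1.3,.026)
```

```text
t 10.95 station xy [-0.1213  0.0738] z 0.0492 yaw rel st 102.31 tilt [0.0061 0.0016] F st [0.31 1.39] -0.58 w 0.0
tool-frame shift (units of 20mm) [-0.272 -0.126  0.109]
r 0.1213 implied door angle 1.345 tool implies 1.786 -> th= 1.356
tiltfix rx,ry units 0.003 0.0003
```

Tracking well. I'll continue the arc.

Call:
move_arm(motion=[[[-0.6,-0.12,0.1],[0.002,0,-0.0477],-1],[[-0.6,-0.12,0.05],[0.001,0,-0.0477],-1],[[-0.6,-0.12,0],[0.001,0,-0.0477],-1],[[-0.6,-0.12,0],[0.001,0,-0.0477],-1],[[-0.6,-0.12,0],[0.001,0,-0.0477],-1],[[-0.6,-0.12,0],[0,0,-0.0477],-1]])

```text
time_s: 11.45
position: [0.5161, 0.0634, 0.049]
tool_rot: [[-0.837, 0.547, -0.002], [0.547, 0.837, -0.004], [-0.001, -0.004, -1.0]]
ft_force: [0.1, 0.9, -0.4]
grip_width: 0.0001
```

Run:
```python
from h import *
door(.7,.026)
```

```text
t 11.45 station xy [-0.1016  0.0006] z 0.049 yaw rel st 138.36 tilt [-0.0019 -0.0039] F st [0.24 0.84] -0.4 w 0.0001
tool-frame shift (units of 20mm) [-0.187  0.124  0.097]
r 0.1259 implied door angle 0.731 tool implies 2.415 -> th= 0.727
tiltfix rx,ry units -0.002 0.0003
```

Call:
move_arm(motion=[[[-0.6,-0.02,0.08],[-0.001,0,-0.0477],-1],[[-0.6,-0.08,0.03],[-0.001,0,-0.0477],-1],[[-0.6,-0.08,0],[0,0,-0.0477],-1],[[-0.5,-0.08,0],[0,0,-0.0397],-1],[[-0.3,0,0],[0,0,-0.0239],-1]])

```text
time_s: 11.87
position: [0.5633, 0.0346, 0.0486]
tool_rot: [[-0.992, 0.124, 0.001], [0.124, 0.992, -0.0], [-0.001, -0.0, -1.0]]
ft_force: [-0.3, 0.5, -0.0]
grip_width: 0.0003
```

Run:
```python
from h import *
door(.1,.026)
d=imaging.get_image("scene");a=d["img"][140:295,235:455]
cv2.imwrite("pics/scene8.png",cv2.resize(a,None,fx=3.6,fy=3.6,interpolation=cv2.INTER_CUBIC))
```

```text
t 11.87 station xy [-0.0592 -0.0348] z 0.0486 yaw rel st 164.46 tilt [ 0.0006 -0.0001] F st [-0.24  0.59] -0.05 w 0.0003
tool-frame shift (units of 20mm) [-1.122 -0.05   0.082]
r 0.1248 implied door angle 0.284 tool implies 2.87 -> th= 0.271
tiltfix rx,ry units -0.0 0.0003
```

View pics/scene8.png

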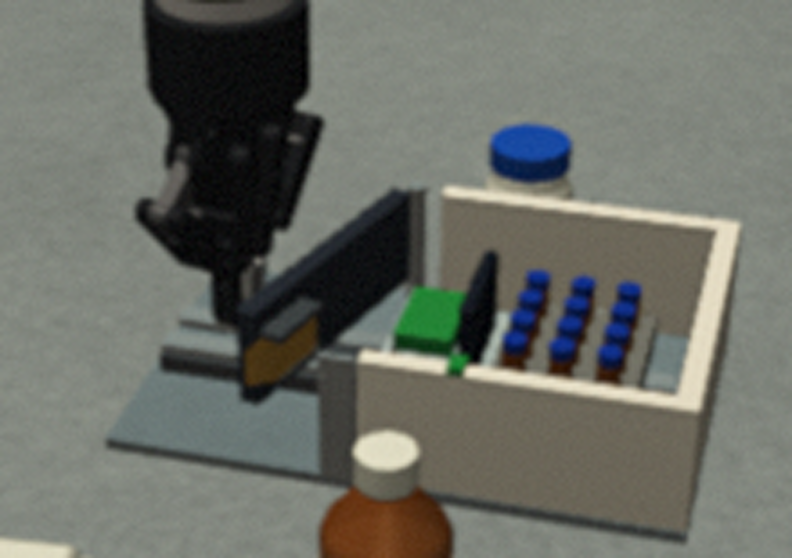

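Call:
move_arm(motion=[[[-0.4,-0.03,0.05],[0,0,-0.032],-1],[[-0.4,-0.03,0],[0,0,-0.032],-1],[[-0.3,0,0],[0,0,-0.024],-1],[[-0.15,0,0],[0,0,-0.015],-1]])

```text
time_s: 12.25
position: [0.5887, 0.0313, 0.0488]
tool_rot: [[-0.995, -0.096, 0.001], [-0.096, 0.995, -0.001], [-0.001, -0.001, -1.0]]
ft_force: [0.1, -0.5, 0.3]
grip_width: 0.0
```

Run:
```python
from h import *
door(.0,.026)
```

```text
t 12.25 station xy [-0.0346 -0.0418] z 0.0488 yaw rel st -182.92 tilt [ 0.0012 -0.0006] F st [ 0.04 -0.47] 0.28 w 0.0
tool-frame shift (units of 20mm) [-0.435 -0.137  0.091]
r 0.1218 implied door angle 0.073 tool implies 3.091 -> th= 0.051
tiltfix rx,ry units -0.0003 0.0005
```

Near the strike zone now. I'll press gently in small steps, checking force.

Call:
move_arm(motion=[[[-0.15,-0.05,0.05],[0,0,-0.01],-1],[[-0.15,0,0],[0,0,-0.01],-1],[[-0.15,0,0],[0,0,-0.004],-1]])

```text
time_s: 12.5
position: [0.5946, 0.0303, 0.0482]
tool_rot: [[-0.989, -0.146, -0.006], [-0.146, 0.989, -0.002], [0.007, -0.001, -1.0]]
ft_force: [-0.8, -0.3, -0.9]
grip_width: -0.0001
```

Run:
```python
from h import *
door(.0,.026)
```

```text
t 12.5 station xy [-0.0288 -0.0436] z 0.0482 yaw rel st -180.03 tilt [-0.0064 -0.0024] F st [-0.8  -0.19] -0.87 w -0.0001
tool-frame shift (units of 20mm) [-0.142 -0.067  0.059]
r 0.1221 implied door angle 0.024 tool implies 3.141 -> th= 0.0
tiltfix rx,ry units -0.0007 -0.0032
```

```bash
cat > snap.py <<'E'
import sys
from h import *
d=imaging.get_image("scene");a=d["img"][165:295,255:455]
cv2.imwrite(f"pics/{sys.argv[1]}.png",cv2.resize(a,None,fx=4,fy=4,interpolation=cv2.INTER_CUBIC))
E
python3 snap.py s9
```

```text
(no output)
```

View pics/s9.png

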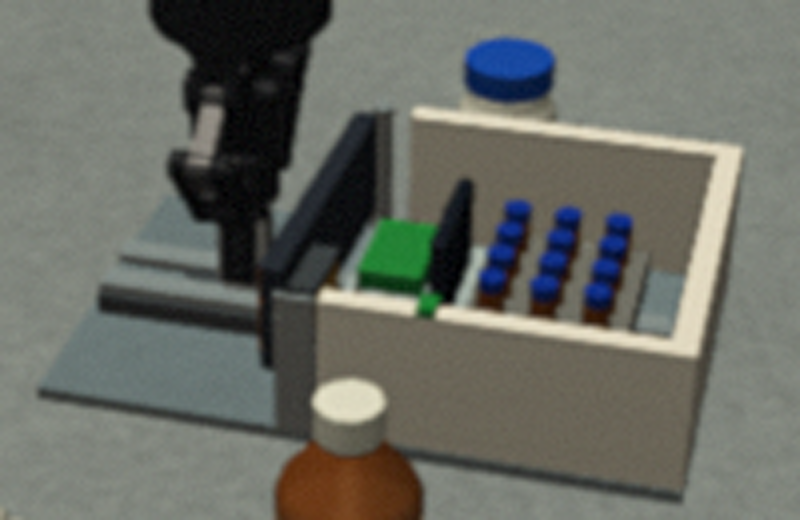

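Call:
move_arm(motion=[[[-0.15,0,0],[0,0,0],-1],[[-0.15,0,0],[0,0,0],-1]])

```text
time_s: 12.72
position: [0.6004, 0.0313, 0.0483]
tool_rot: [[-0.99, -0.144, -0.007], [-0.144, 0.99, -0.002], [0.007, -0.001, -1.0]]
ft_force: [-17.2, -5.0, 8.9]
grip_width: 0.0
```

```bash
python3 - <<'E'
from h import *
door(.0,.026)
E
python3 snap.py s10
```

```text
t 12.72 station xy [-0.023  -0.0436] z 0.0483 yaw rel st -180.15 tilt [-0.0069 -0.0021] F st [-17.72  -2.47] 8.89 w 0.0
tool-frame shift (units of 20mm) [ 0.15  -0.072  0.068]
r 0.1208 implied door angle -0.025 tool implies 3.139 -> th= 0.003
tiltfix rx,ry units -0.0005 -0.0034
```

View pics/s10.png

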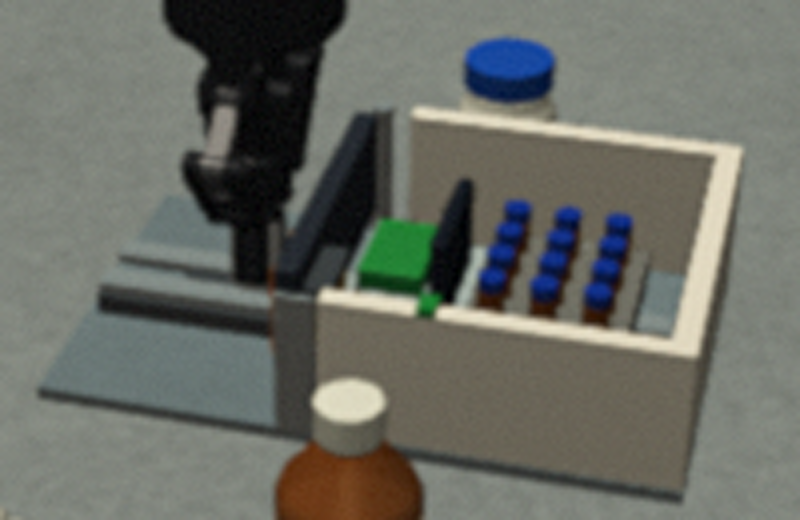

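Call:
move_arm(motion=[[[-0.1,0,-0.02],[0,0,0],-1],[[-0.1,0,-0.02],[0,0,0],-1]])

```text
time_s: 12.93
position: [0.6001, 0.0313, 0.0485]
tool_rot: [[-0.989, -0.143, -0.019], [-0.143, 0.99, -0.004], [0.02, -0.001, -1.0]]
ft_force: [-10.8, -4.1, 3.5]
grip_width: -0.0001
```

Run:
```python
from h import *
door(.0,.026)
```

```text
t 12.93 station xy [-0.0232 -0.0435] z 0.0485 yaw rel st -180.2 tilt [-0.0192 -0.0036] F st [-11.26  -2.47] 3.47 w -0.0001
tool-frame shift (units of 20mm) [ 0.136 -0.074  0.079]
r 0.1208 implied door angle -0.023 tool implies 3.138 -> th= 0.003
tiltfix rx,ry units -0.0004 -0.0093
```

Hard stop: no further movement. I'll back off along +tool x, lift clear, and check.

Call:
move_arm(motion=[[[0.3,0,0],[0,0,0],-1],[[0.6,0,0],[0,0,0],-1],[[0.9,0,0],[0,0,0],-1],[[0.9,0,0],[0,0,0],-1],[[0.5,0,-0.8],[0,0,0],-1],[[0.5,0,-1],[0,0,0],-1],[[0.8,0,-1],[0,0,0],-1],[[1,0,-1],[0,0,0],-1],[[1,0,-1],[0,0,0],-1],[[1,0,-1],[0,0,0],-1],[[0,0,0],[0,0,0],-1]])

```text
time_s: 13.85
position: [0.4481, 0.0114, 0.1713]
tool_rot: [[-0.991, -0.137, -0.011], [-0.137, 0.991, -0.002], [0.011, -0.0, -1.0]]
ft_force: [0.5, -1.0, 0.2]
grip_width: -0.0004
```

Run:
```python
from h import *
rep()
d=imaging.get_image("top");e=imaging.get_image("scene")
cv2.imwrite("pics/t11.png",cv2.resize(d["img"][120:360,190:350],None,fx=2.5,fy=2.5,interpolation=cv2.INTER_CUBIC))
cv2.imwrite("pics/s11.png",cv2.resize(e["img"][165:295,255:455],None,fx=4,fy=4,interpolation=cv2.INTER_CUBIC))
for th in(0,.05,.085):
    dr=np.array([-np.sin(th),-np.cos(th)]);n=np.array([-np.cos(th),np.sin(th)]);h=np.array([0,.075])
    g=lambda r,o,z:S2W(st,(*(h+r*dr+o*n),z))
    print(th,"scene free out/in top",[((proj(e,g(.146,o,.076))-[255,165])*4).round().tolist() for o in(.012,0)],"hinge",[((proj(e,g(.0,o,.076))-[255,165])*4).round().tolist() for o in(.012,0)],"top",[((proj(d,g(.146,o,.076))-[190,120])*2.5).round().tolist() for o in(.012,0)])
```

```text
t 13.85 station xy [-0.1765 -0.0409] z 0.1713 yaw rel st -180.56 tilt [-0.0107 -0.0018] F st [ 0.32 -1.09] 0.15 w -0.0004
0 scene free out/in top [[264.0, 260.0], [291.0, 264.0]] hinge [[353.0, 103.0], [377.0, 106.0]] top [[313.0, 306.0], [310.0, 287.0]]
0.05 scene free out/in top [[248.0, 257.0], [275.0, 262.0]] hinge [[353.0, 102.0], [377.0, 106.0]] top [[313.0, 318.0], [311.0, 299.0]]
0.085 scene free out/in top [[237.0, 254.0], [263.0, 259.0]] hinge [[353.0, 102.0], [377.0, 106.0]] top [[313.0, 326.0], [312.0, 307.0]]
```

View pics/s11.png

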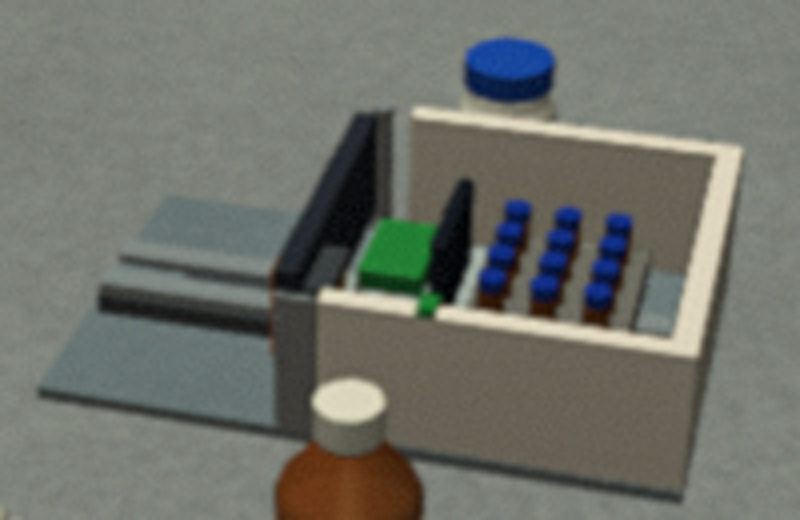

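View pics/t11.png

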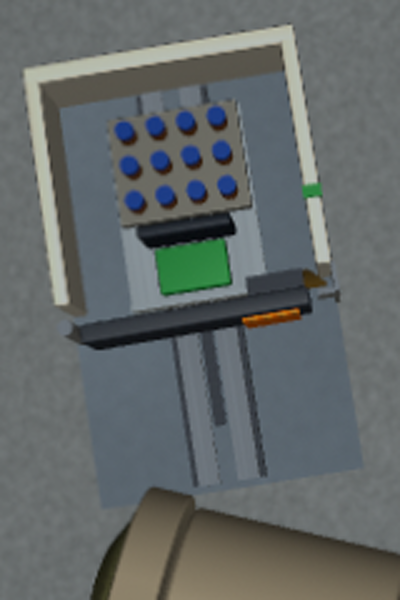

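Run:
```python
from h import *
d=imaging.get_image("top")
cv2.imwrite("pics/t12.png",cv2.resize(d["img"][215:265,270:340],None,fx=11,fy=11,interpolation=cv2.INTER_CUBIC))
for th in(0,.03):
    dr=np.array([-np.sin(th),-np.cos(th)]);n=np.array([-np.cos(th),np.sin(th)]);h=np.array([0,.075])
    g=lambda r,o,z:S2W(st,(*(h+r*dr+o*n),z))
    for nm,a in(("free out",(.146,.012,.076)),("free in",(.146,0,.076)),("hinge out",(0,.012,.076)),("pad far",(.138,.015,.069)),("pad near",(.102,.015,.069))):print(th,nm,((proj(d,g(*a))-[270,215])*11).round())
```

```text
0 free out [496. 303.]
0 free in [482. 219.]
0 hinge out [-524.  467.]
0 pad far [444. 338.]
0 pad near [194. 378.]
0.03 free out [497. 334.]
0.03 free in [487. 250.]
0.03 hinge out [-527.  467.]
0.03 pad far [445. 367.]
0.03 pad near [193. 400.]
```

View pics/t12.png

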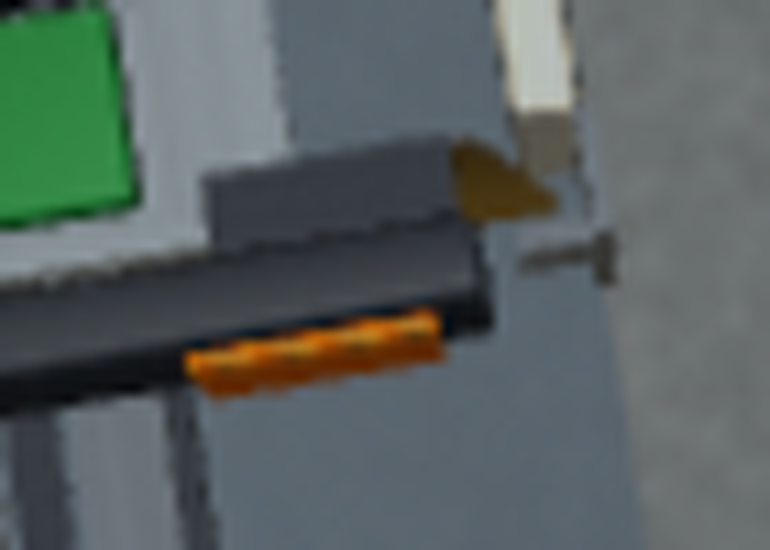

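Run:
```python
from h import *
a=cv2.imread("pics/top0.png").astype(int);b=imaging.get_image("top")["img"].astype(int)
for n,(x,y,w) in dict(jar=(157,236,25),bot=(383,190,28),mouse=(417,297,38)).items():
    print(n,abs(a-b)[y-w:y+w,x-w:x+w].max(2).mean().round(2),(abs(a-b)[y-w:y+w,x-w:x+w].max(2)>60).sum())
rep()
from rig import job
print(job.close_job())
```

```text
jar 0.88 0
bot 0.89 0
mouse 0.82 0
t 14.05 station xy [-0.1749 -0.041 ] z 0.1673 yaw rel st -180.53 tilt [-0.0164 -0.0005] F st [ 0.01 -0.54] -0.05 w 0.0001
the job is handed in; nothing more can be done
None
```

The tray is fully home and locked, the door is latched, and the job is handed in at about 14 s of the 51 s allowed.

- **Tray:** I held the green button fully down with shut fingers (about 5 N to get there, 5–13 N during the slide). I pushed on the fin until the tray stopped dead with a 16 N reaction, then lifted so the button sprang back up. In the images the button sits where it should for tray value 0, within the picture fit.
- **Door:** I swung it shut by the orange pad and pressed until it hit a hard stop at about 18 N. The last top view shows the leaf at about 0 rad with the brass tongue fully out behind the strike. I had no joint readings, so this rests on the pictures and forces.
- **Bystanders:** The bottle, jar and mouse have not moved; the top view matches the first picture to within noise.
- **Hand:** It is withdrawn about 15 cm from the door and roughly 17 cm up, touching nothing.

One reading disagreed: at the stop, the fingertip position implied a door angle of about -0.023 rad, just outside the latched range. That is about 3 mm at the pad, so I put it down to calibration and finger-size error. No check failed.

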